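# Finish the crosswise basking stack

## Robot

A 6-joint arm with a two-finger parallel gripper is mounted at the origin on the work surface. World frame = base frame: x ahead of the robot, y to its left, z up, the work surface at z = 0. Lengths are in m, angles in rad, forces in N, time in s.
With the tool pointing down it reaches from about 0.3 to 0.775 m from the base axis. Payload 14.6 kg.
Tool frame: the origin (TCP) lies midway between the tips of the shut fingers; the grasp point (between the pads) lies 19 mm behind it (ctrl.pinch_z is the distance from the TCP to the grasp point, in m); z points along the fingers, y is the line along which they close (so a half turn about z gives the same grasp; the last joint's range is limited). The gripper opens to 94 mm and grips with 3 to 60 N. Pads are 16 mm wide; open, the fingers measure 119 mm over their backs; the gripper's body (75 mm by 177 mm) begins 78 mm behind the grasp point.
Start: joints at [1.155, 0.3, 1.521, -0, 1.321, -0.067], TCP at [0.188, 0.517, 0.182] pointing down, gripper open.
Joint ranges: [-3.03, 3.03], [-0.79, 2.21], [0.23, 2.52], [-1.04, 4.18], [0, 3.07], [-2.55, 2.55]. Speed limits (rad/s): [2.22, 2.22, 2.57, 3.14, 3.14, 3.14].

## Interface

Orientations are given as [roll, pitch, yaw] about the fixed x, y, z axes, in that order (R = Rz(yaw) Ry(pitch) Rx(roll)).
In Python, from station import ctrl gives the robot as it stands.
- The arm moves only by the tool jog_arm, never from a script. Its argument "motion" is a list of rows, each a list of 7 numbers: the shift along the tool's x, y, z in m, then the turn, a rotation vector about the tool's x, y, z in rad, then the opening, from -1 (shut) to 1 (fully open). In form: [[tx, ty, tz, rx, ry, rz, gripper], ...]. A call has 1 to 5 rows; each row shifts and turns the commanded pose from where the row before left it, along the tool's axes as they then stand; what a row does not reach is not made up. A row lasts 1/10 s, in which the tool goes at most 50 mm and 8.59 degrees, less where a joint would pass 70% of its speed; a pose out of reach is approached as far as the arm can. A call is refused whole if a number of a shift passes 0.05 or a number of a turn 0.15, either way. A call with a gripper value outside its range is refused whole. The fingers move at their own pace and stop on an object; "squeeze" is the grip in N (left out, the last holds). Time passes only in rows, so rows that do not move let the fingers close. It gives the time, the measured TCP pose, the force, the opening and the grip force at its end, in the units of the state.
- ctrl.get_obs(): the state, without advancing time (a new reading comes with each control period).
- ctrl.camera(name): name is "scene" or "top" or "wrist"; returns the picture (400x640x3 uint8, red, green, blue); there is no depth.
- ctrl.camera_model(name): a dict with "intrinsics" (3x3 intrinsics, pixels), "rvec" (rotation vector, rad) and "tvec" (3), from world to camera coordinates, as OpenCV has them. Camera axes: x right, y down, z forward; pixel columns grow to the right and rows downward; lengths in m; the calibration is good to about 2 mm. A picture is of the moment at which its call begins: read the wrist's pose just before it. camera_model takes no time and is no camera call; for the wrist camera it gives the pose at the moment of the call.
- ctrl.hand_in(): hands the job in; it is judged then, once.
The state is a dict: "time_s": time; "qpos": joint angles; "joint_vel": joint speeds; "tau": joint torques, N m; "ee_pos": TCP position; "eef_rot": TCP orientation; "force": force on the tool from outside, world axes, zero at the start; "moment": the same for the moment, N m; "grip_width": finger opening in m; "grip_force": force on a finger pad.
Only numpy, scipy, OpenCV 4.12 (cv2) and the standard library are available. Lean on these libraries where they do the work, as an engineer would, in place of code of your own. Each camera call takes 0.05 s, during which the arm holds its last target. There are 200 camera calls.

## Task

Finish the basking stack on the grey stand: lay the two narrow slats from the clear tray crosswise over the stand's two fixed runners, one over each pair of red bands, then lay the wide dark ledge board on top of those two, centred and running the same way as the runners. Set each piece down flat and square with its ends overhanging evenly; do not drop any. Leave the dusting cup, the red tong and the green dish where they are.

Things in the scene. Friction and masses are not known exactly. Their poses are not given: they have to be found in the camera images.
- tray: Clear acrylic open tray, fixed, 300 (its x) x 200 (its y) x 28 mm high, walls and floor 5 mm thick. Origin: centre of underside, on the table; z up. The slats and ledge lie flat on its floor side by side in any order, about 78 mm apart along tray x, each roughly along tray y. It may stand left or right of the robot, the stand on the other side.
- stand: Grey plate 180 x 180 x 10 mm, fixed. Origin: centre of underside; z up. Two light wood runners fixed on it: 150 mm along stand x, 20 wide, 16 high, centred at y = -50 and 50 mm, tops at z = 26 mm. Red bands, 26 mm wide, on both at x = -45 and 45 mm. Slats go along stand y, centred at x = -45 and 45, y = 0, undersides at z = 26 (either at either); ledge along x at (0, 0), underside at 42.
- slat_a: Narrow mid-brown wooden slat, 150 (its x) x 24 (its y) x 16 mm (its z), about 40 g, loose. Origin: centre of its underside; z up. The same as slat_b.
- slat_b: Narrow mid-brown wooden slat, 150 (its x) x 24 (its y) x 16 mm (its z), about 40 g, loose. Origin: centre of its underside; z up. The same as slat_a.
- ledge: Wide dark-brown wooden ledge board, 150 (its x) x 46 (its y) x 16 mm (its z), about 75 g, loose. Origin: centre of its underside; z up.
- cup: Bystander: empty clear dusting cup with a grey twist lid, diameter 60 mm, 85 mm high, between tray and stand. Origin: centre of underside.
- tong: Bystander: red plastic tong lying along its x, 215 x 30 x 12 mm, between tray and stand. Origin: under its middle.
- dish: Bystander: green hard silicone dish, diameter 80 mm, 26 mm high. Origin: centre of underside.
Things that resemble listed ones, but are neither listed nor needed, are in the scene too. Leave any turquoise or yellow look-alike of the slat_a alone.

How it is judged:
On the way:
1. both narrow slats lie flat across the runners, one over each pair of red bands, let go ((((x of slat_a in the frame of stand between -0.057 and -0.033 m and y of slat_a in the frame of stand between -0.013 and 0.013 m and z of slat_a in the frame of stand between 0.022 and 0.03 m and angle between the x axis of slat_a and the y axis of stand, either way round below 0.14 rad and angle between the z axis of slat_a and the z axis of stand, either way round below 0.07 rad) and (x of slat_b in the frame of stand between 0.033 and 0.057 m and y of slat_b in the frame of stand between -0.013 and 0.013 m and z of slat_b in the frame of stand between 0.022 and 0.03 m and angle between the x axis of slat_b and the y axis of stand, either way round below 0.14 rad and angle between the z axis of slat_b and the z axis of stand, either way round below 0.07 rad)) or ((x of slat_a in the frame of stand between 0.033 and 0.057 m and y of slat_a in the frame of stand between -0.013 and 0.013 m and z of slat_a in the frame of stand between 0.022 and 0.03 m and angle between the x axis of slat_a and the y axis of stand, either way round below 0.14 rad and angle between the z axis of slat_a and the z axis of stand, either way round below 0.07 rad) and (x of slat_b in the frame of stand between -0.057 and -0.033 m and y of slat_b in the frame of stand between -0.013 and 0.013 m and z of slat_b in the frame of stand between 0.022 and 0.03 m and angle between the x axis of slat_b and the y axis of stand, either way round below 0.14 rad and angle between the z axis of slat_b and the z axis of stand, either way round below 0.07 rad))) and contact force between the fingers and slat_a below 0.05 N and linear speed of each of slat_a, slat_b below 0.02 m/s and contact force between the fingers and slat_b below 0.05 N), for 0.2 s.
At the end, for the whole second after the job is handed in: Both narrow slats flat (4 deg) and square (8 deg) across the runners, one over each pair of bands (12 mm), overhang centred (13 mm); ledge flat on both, along the runners (8 deg), centred (14 mm each way); all let go and at rest (all of step 1 and x of ledge in the frame of stand between -0.014 and 0.014 m and y of ledge in the frame of stand between -0.014 and 0.014 m and z of ledge in the frame of stand between 0.038 and 0.046 m and angle between the x axis of ledge and the x axis of stand, either way round below 0.14 rad and angle between the z axis of ledge and the z axis of stand, either way round below 0.07 rad and contact force between the fingers and ledge below 0.05 N and linear speed of ledge below 0.02 m/s); the robot touches nothing.
It fails at once if a slat or the ledge is dropped: it falls out of the fingers faster than 0.5 m/s (about 13 mm of free fall) ((linear speed of slat_a above 0.5 m/s and contact force between the fingers and slat_a below 0.05 N) or (linear speed of slat_b above 0.5 m/s and contact force between the fingers and slat_b below 0.05 N) or (linear speed of ledge above 0.5 m/s and contact force between the fingers and ledge below 0.05 N)).
It fails at once if a bystander is moved by more than 30 mm (distance of any of cup, tong, dish from where it was at the start of the episode above 0.03 m).
It also fails if it takes over 72 s, if anything falls off the work surface, if the arm or the gripper's body presses on something with over 40 N, if the wrist force passes 120 N, or if a joint passes its speed limit or range.

## Working session

There is one attempt and no reset: what is moved stays moved. The work goes in short steps, Python scripts to look and compute and a tool call to move; the robot and the scene stay as the last step left them, time stands still between calls to the robot, and variables do not carry over. Pictures are saved under pics/ and viewed, at most 10 in all, crops included, and the job is handed in when it is done.

Besides the shell and the picture viewer there is one more tool, called after "Call:" as name([rows], argument=value, ...), one row to a line, values as JSON. jog_arm: Moves the arm, as the interface text tells. Its arguments: {"type":"object","properties":{"motion":{"type":"array"},"squeeze":{"type":"number"}},"required":["motion"]}

```bash
mkdir -p pics; python3 - <<'E'
from station import ctrl
import cv2, numpy as np
o=ctrl.get_obs(); print(o['time_s'],o['ee_pos'],o['eef_rot'],o['grip_width'],ctrl.pinch_z)
for n in("top","scene"):
    im=ctrl.camera(n); cv2.imwrite(f"pics/{n}0.png",im[:,:,::-1]); m=ctrl.camera_model(n); print(n,{k:np.round(v,4).tolist() for k,v in m.items()})
E
```

```text
0.0 [0.1878703  0.51662058 0.18189279] [-3.14046146e+00 -8.97204860e-05  2.79279046e+00] 0.09360210346087436 0.0188
top {'intrinsics': [[393.0765, 0.0, 316.2581], [0.0, 393.0765, 195.9088], [0.0, 0.0, 1.0]], 'rvec': [2.2273, -2.165, 0.0925], 'tvec': [0.1014, 0.5032, 0.9038]}
scene {'intrinsics': [[461.2215, 0.0, 318.3062], [0.0, 461.2215, 202.6788], [0.0, 0.0, 1.0]], 'rvec': [1.1309, 2.4972, -0.824], 'tvec': [0.2308, -0.3366, 1.5388]}
```

View pics/top0.png

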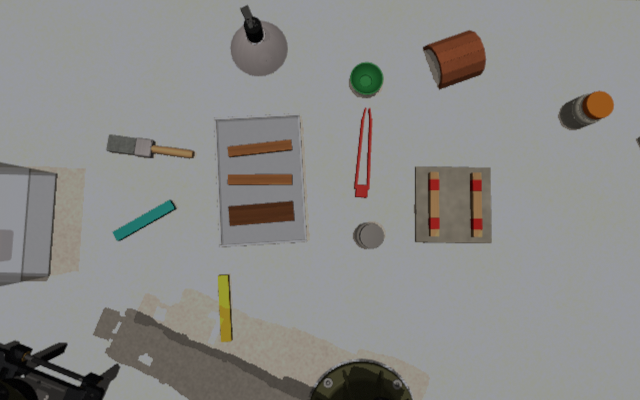

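View pics/scene0.png

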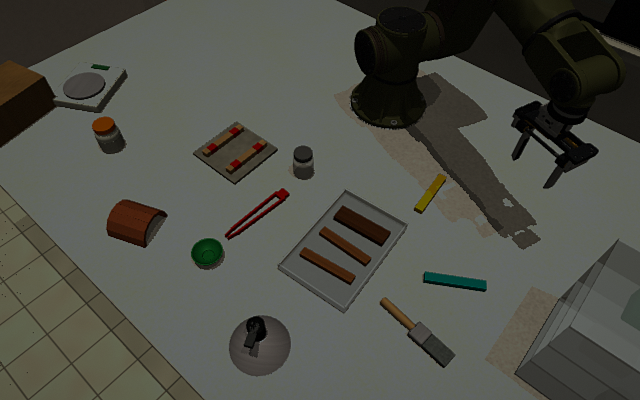

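The top view shows the tray on the left (y>0), holding two mid-brown slats at about (260,148) and (260,180) and the dark ledge at (262,213). The stand is at (453,205), with its runners running up and down the image. The cup is at (369,236), the tong at (363,155) and the dish at (366,79).

Possible mix-ups: turquoise bar (145,220), yellow bar (225,307), brush handle (172,152) and the ledge. I choose the two brown bars inside the tray.

```bash
cat > h.py <<'E'
from station import ctrl
import cv2, numpy as np
def unproj(m,uv,z):
    K=np.array(m['intrinsics']);R=cv2.Rodrigues(np.array(m['rvec'],float))[0];t=np.array(m['tvec'],float).ravel()
    uv=np.atleast_2d(uv).astype(float)
    d=(np.c_[uv,np.ones(len(uv))]@np.linalg.inv(K).T)@R; c=-R.T@t
    return c+d*((z-c[2])/d[:,2])[:,None]
def proj(m,P):
    return cv2.projectPoints(np.array(P,float),np.array(m['rvec'],float),np.array(m['tvec'],float),np.array(m['intrinsics']),None)[0][:,0]
def rect(m,mask,z):
    """largest blobs -> world rectangles at height z: centre, long, short, long-axis angle"""
    out=[]
    for c in cv2.findContours(mask.astype(np.uint8),cv2.RETR_EXTERNAL,cv2.CHAIN_APPROX_NONE)[0]:
        if cv2.contourArea(c)<60: continue
        P=unproj(m,c[:,0],z)[:,:2]
        (x,y),(w,h),a=cv2.minAreaRect((P*1000).astype(np.float32))
        if w<h: w,h,a=h,w,a+90
        px=c[:,0].mean(0)
        out.append((np.round(px),round(x,1),round(y,1),round(w,1),round(h,1),round((a+90)%180-90,1)))
    return out
E
python3 - <<'E'
from h import *
im=cv2.imread("pics/top0.png"); m=ctrl.camera_model("top")
R=cv2.Rodrigues(np.array(m['rvec']))[0]; print("cam",-R.T@np.ravel(m['tvec']))
hsv=cv2.cvtColor(im,cv2.COLOR_BGR2HSV)
H,S,V=[hsv[...,i].astype(int) for i in range(3)]
for p in[(260,148),(260,180),(262,213),(434,190),(434,205),(453,205),(434,180)]: print(p,hsv[p[1],p[0]])
w=np.zeros(H.shape,bool); w[120:245,220:302]=1
br=w&(S>100)
for r in rect(m,br,.021): print(r)
w[:]=0; w[160:250,410:500]=1
print("runners");[print(r) for r in rect(m,w&(S>90),.026)]
print("red");[print(r) for r in rect(m,w&(S>190),.026)]
g=cv2.resize(im[105:255,205:510],None,fx=2.6,fy=2.6,interpolation=cv2.INTER_CUBIC);cv2.imwrite("pics/crop1.png",np.clip(g*1.5,0,255))
E
```

```text
cam [0.43906922 0.13129884 0.93287734]
(260, 148) [ 13 166 112]
(260, 180) [ 13 164 115]
(262, 213) [ 11 170  75]
(434, 190) [ 10 149 145]
(434, 205) [ 16 122 146]
(453, 205) [ 21  43 119]
(434, 180) [  1 205 147]
(array([261., 213.]), 456.2, 242.6, 147.6, 42.9, -83.6)
(array([260., 179.]), 534.2, 248.7, 146.3, 21.1, -88.3)
(array([259., 148.]), 608.3, 251.6, 148.0, 23.9, -81.6)
runners
(array([476., 205.]), 490.6, -256.4, 146.8, 26.6, 1.4)
(array([434., 204.]), 490.1, -157.0, 146.9, 25.8, 0.5)
red
(array([476., 224.]), 446.1, -256.5, 23.9, 20.8, -88.4)
(array([433., 223.]), 444.5, -157.3, 23.5, 21.0, 0.5)
(array([475., 185.]), 535.7, -254.1, 24.0, 23.4, -88.3)
(array([433., 184.]), 534.0, -155.4, 21.5, 18.8, 0.5)[ WARN:0@0.060] global loadsave.cpp:1063 imwrite_ Unsupported depth image for selected encoder is fallbacked to CV_8U.
```

View pics/crop1.png

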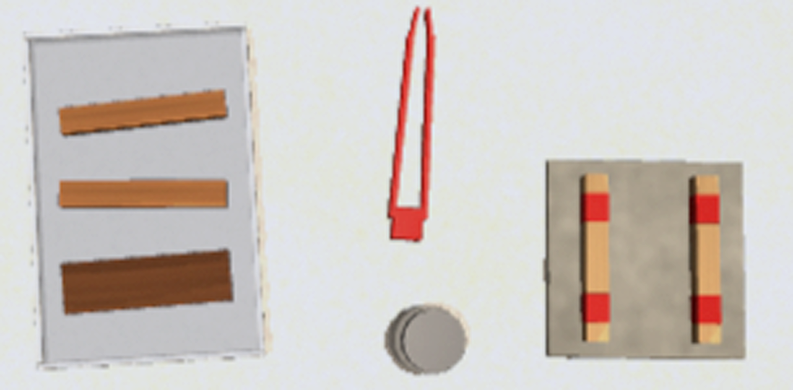

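The crop confirms the choice: two mid-brown slats at the top and middle of the tray, with the dark ledge nearest the robot. I'll turn and approach the middle slat at about (534, 249), then look with the wrist camera.

Call:
jog_arm([
  [0,0,0,0,0,0.149,0.06],
  [0,0,0,0,0,0.149,0.06],
  [0,0,0,0,0,0.149,0.06],
  [0,0,0,0,0,0.149,0.06],
  [0,0,0,0,0,0.149,0.06],
], squeeze=15)

```text
time_s: 0.6
ee_pos: [0.1879, 0.5167, 0.1821]
eef_rot: [-3.141, 0.0, 2.042]
force: [-0.4, -0.4, -0.3]
grip_width: 0.0574
grip_force: 0.0
```

Call:
jog_arm([
  [0,0,0,0,0,0.149,0.06],
  [0,0,0,0,0,0.149,0.06],
  [0,0,0,0,0,0.149,0.06],
  [-0.028,0.034,0,0,0,0,0.06],
  [-0.028,0.034,0,0,0,0,0.06],
])

```text
time_s: 1.1
ee_pos: [0.2577, 0.4623, 0.182]
eef_rot: [-3.141, 0.001, 1.603]
force: [1.0, 0.8, 0.0]
grip_width: 0.05
grip_force: 0.0
```

Call:
jog_arm([
  [-0.028,0.034,0,0,0,0,0.06],
  [-0.028,0.034,0,0,0,0,0.06],
  [-0.028,0.034,0,0,0,0,0.06],
  [-0.028,0.034,0,0,0,0,0.06],
  [-0.028,0.034,0,0,0,0,0.06],
])

```text
time_s: 1.6
ee_pos: [0.4329, 0.3267, 0.1823]
eef_rot: [-3.141, 0.0, 1.601]
force: [0.1, 0.1, 0.2]
grip_width: 0.0497
grip_force: 0.0
```

Call:
jog_arm([
  [-0.028,0.034,0,0,0,0,0.06],
  [-0.028,0.034,0,0,0,0,0.06],
  [-0.027,0.034,0,0,0,0,0.06],
  [0,0,0,0,0,0,0.06],
])

```text
time_s: 2.0
ee_pos: [0.5389, 0.2449, 0.1815]
eef_rot: [-3.141, 0.001, 1.597]
force: [-0.5, 0.7, -0.6]
grip_width: 0.0497
grip_force: 0.0
```

```bash
python3 - <<'E'
from h import *
o=ctrl.get_obs(); print(o['time_s'],o['ee_pos'],o['eef_rot'],o['grip_width'])
m=ctrl.camera_model("wrist"); im=ctrl.camera("wrist"); cv2.imwrite("pics/w0.png",im[:,:,::-1]); print(m)
np.save("w0.npy",m,allow_pickle=True)
E
```

```text
2.0 [0.53891088 0.24491987 0.18150043] [-3.14091609e+00  8.88898472e-04  1.59660564e+00] 0.049706291937353785
{'intrinsics': array([[319.06962692,   0.        , 319.10966041],
       [  0.        , 319.06962692, 198.00631095],
       [  0.        ,   0.        ,   1.        ]]), 'rvec': array([-2.88022055, -0.03683198, -0.00422583]), 'tvec': array([-0.54484436,  0.19647288,  0.44944655])}
```

View pics/w0.png

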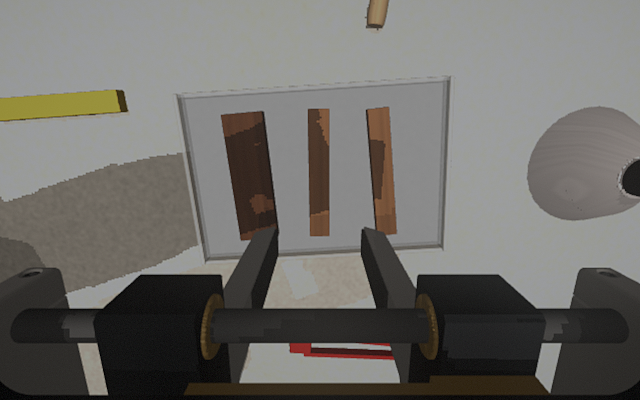

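The wrist view shows all three pieces: ledge (250,175), middle slat (319,172), far slat (381,170).

```bash
python3 - <<'E'
from h import *
m=np.load("w0.npy",allow_pickle=True).item(); im=cv2.imread("pics/w0.png")
hsv=cv2.cvtColor(im,cv2.COLOR_BGR2HSV); S=hsv[...,1].astype(int);V=hsv[...,2].astype(int)
w=np.zeros(S.shape,bool); w[98:240,205:425]=1
k=w&(S>100)&(V>20)
for r in rect(m,cv2.morphologyEx(k.astype(np.uint8),cv2.MORPH_OPEN,np.ones((3,3))),.021): print(r)
E
```

```text
(array([249., 232.]), 457.0, 176.9, 24.4, 15.5, 1.5)
(array([261., 203.]), 471.2, 215.8, 27.1, 25.0, 22.6)
(array([240., 122.]), 452.5, 305.5, 45.0, 23.5, 6.5)
(array([319., 168.]), 537.8, 250.0, 147.3, 22.3, -88.1)
(array([382., 169.]), 610.9, 253.0, 147.9, 24.0, -81.6)
```

Call:
jog_arm([
  [0.0045,-0.003,0.04,0,0,0,0.06],
  [0,0,0.04,0,0,0,0.06],
  [0,0,0.04,0,0,0,0.06],
  [0,0,0.03,0,0,0,0.06],
  [0,0,0.015,0,0,0,0.06],
])

```text
time_s: 2.55
ee_pos: [0.531, 0.2529, 0.0148]
eef_rot: [-3.138, 0.001, 1.602]
force: [0.3, 0.3, 0.2]
grip_width: 0.0501
grip_force: 0.0
```

Call:
jog_arm([
  [0,0,0.006,0,0,0,0.06],
  [0,0,0,0,0,0,0.06],
])

```text
time_s: 2.75
ee_pos: [0.533, 0.253, 0.0119]
eef_rot: [3.141, -0.0, 1.601]
force: [0.3, 0.3, -0.2]
grip_width: 0.0502
grip_force: 0.0
```

Call:
jog_arm([
  [-0.003,0.002,0.002,0,0,0,0.06],
  [0,0,0,0,0,0,-0.6],
  [0,0,0,0,0,0,-1],
  [0,0,0,0,0,0,-1],
  [0,0,0,0,0,0,-1],
], squeeze=15)

```text
time_s: 3.25
ee_pos: [0.5352, 0.2497, 0.0097]
eef_rot: [3.141, -0.0, 1.601]
force: [-0.4, -0.5, 0.6]
grip_width: 0.0211
grip_force: 0.0
```

Call:
jog_arm([
  [0,0,0,0,0,0,-1],
  [0,0,-0.01,0,0,0,-1],
  [0,0,-0.03,0,0,0,-1],
  [0,0,-0.04,0,0,0,-1],
  [0,0,-0.04,0,0,0,-1],
])

```text
time_s: 3.75
ee_pos: [0.5349, 0.2496, 0.1315]
eef_rot: [-3.141, 0.0, 1.601]
force: [-0.2, 0.2, -0.7]
grip_width: 0.0003
grip_force: 0.0
```

The gripper closed to 0, so it missed. I'll look to see why.

```bash
python3 - <<'E'
from h import *
o=ctrl.get_obs(); print(o['time_s'],o['ee_pos'],o['grip_width'],o['force'])
m=ctrl.camera_model("wrist"); im=ctrl.camera("wrist"); np.save("w1.npy",m,allow_pickle=True)
t=ctrl.camera("top")
cv2.imwrite("pics/w1.png",np.vstack([im[:,:,::-1],cv2.resize(t[100:260,140:396,::-1],(640,400))])[:,:])
cv2.imwrite("pics/w1s.png",cv2.resize(cv2.imread("pics/w1.png"),(480,600)))
E
```

```text
3.75 [0.53487782 0.24959529 0.13149347] 0.00034048290581767697 [-0.15665624  0.17545726 -0.65848674]
```

View pics/w1s.png

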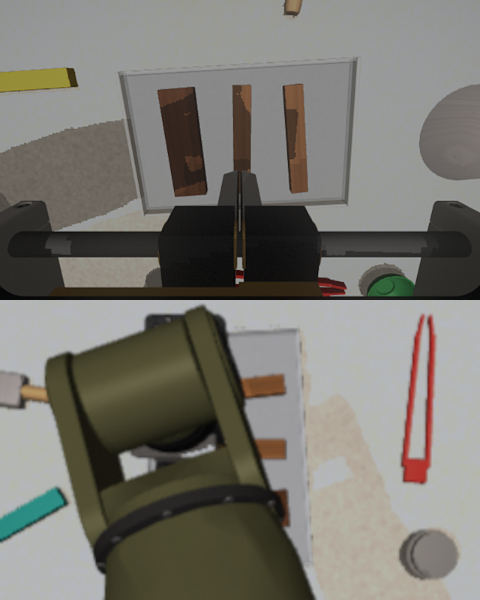

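The slat is untouched, and in the wrist view the shut fingertips show at about (320,228). I'll check that against where the TCP should project.

```bash
python3 - <<'E'
from h import *
for n,p in(("w0",(.5389,.2449,.1815)),("w1",(.5349,.2496,.1315))):
    m=np.load(n+".npy",allow_pickle=True).item(); R=cv2.Rodrigues(m['rvec'])[0]; c=-R.T@m['tvec']
    print(n,"cam",c-np.array(p)); 
    for d in(-.02,0,.019,.04): print(d,proj(m,[[p[0],p[1],p[2]+d]])[0], (R@(np.array(p)+[0,0,d])+m['tvec'])[2])
    print("axis",R[2])
o=ctrl.get_obs(); print(o['qpos'],o['ee_pos'])
im=cv2.imread("pics/w1.png")[:400]; cv2.imwrite("pics/c2.png",np.clip(cv2.resize(im[200:400,220:420],(800,600))*2.0,0,255).astype(np.uint8))
E
```

```text
w0 cam [-0.00187764  0.07476165  0.20175265]
-0.02 [319.19414864 218.492605  ] 0.23354274690989704
0 [319.18934448 228.03160844] 0.2142208724827052
0.019 [319.1839026  238.83688667] 0.19586509177687295
0.04 [319.17656406 253.40809279] 0.1755771236283215
axis [ 0.00618542 -0.25811754 -0.96609372]
w1 cam [-0.0023356   0.07455906  0.20180352]
-0.02 [319.23073745 218.48611959] 0.23353076401257436
0 [319.24529332 228.00213823] 0.21420467419647757
0.019 [319.26178229 238.78193934] 0.19584488887118562
0.04 [319.28401955 253.31972896] 0.17555249456428396
axis [ 0.00777814 -0.25728415 -0.96630449]
[3.74580548e-01 4.28351549e-01 1.45730712e+00 3.06774420e-05
 1.24652919e+00 3.44541240e-01] [0.5373677  0.25059798 0.13597862]
```

View pics/c2.png

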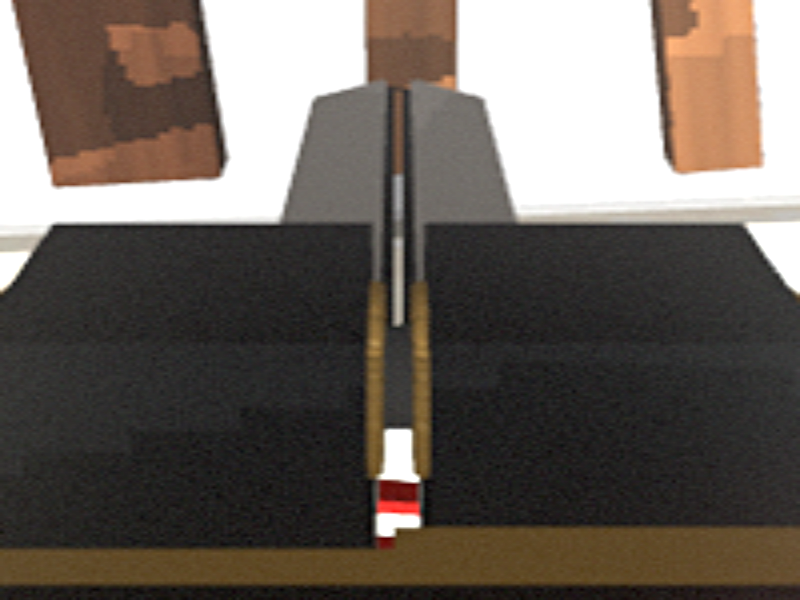

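Fingertips and TCP agree, so depth isn't the problem. I'll retry slightly lower, close fully and check the grip before lifting.

Call:
jog_arm([
  [0,0,0,0,0,0,0.06],
  [0,0,0,0,0,0,0.06],
  [0,0,0,0,0,0,0.06],
  [0,0,0.03,0,0,0,0.06],
  [0,0,0.04,0,0,0,0.06],
], squeeze=20)

```text
time_s: 4.35
ee_pos: [0.5358, 0.2499, 0.0594]
eef_rot: [3.139, -0.001, 1.601]
force: [0.7, -0.3, -1.1]
grip_width: 0.037
grip_force: 0.0
```

Call:
jog_arm([
  [0,0,0.03,0,0,0,0.06],
  [0,0,0.02,0,0,0,0.06],
  [0,0,0,0,0,0,0.06],
])

```text
time_s: 4.65
ee_pos: [0.5332, 0.2488, 0.006]
eef_rot: [-3.136, 0.002, 1.601]
force: [0.4, 0.5, -0.1]
grip_width: 0.0495
grip_force: 0.0
```

Call:
jog_arm([
  [0,0,0,0,0,0,0.06],
  [0,0,0,0,0,0,-1],
  [0,0,0,0,0,0,-1],
  [0,0,0,0,0,0,-1],
])

```text
time_s: 5.05
ee_pos: [0.5355, 0.2498, 0.0103]
eef_rot: [3.14, -0.0, 1.601]
force: [-0.4, -0.0, 0.0]
grip_width: 0.029
grip_force: 0.0
```

Call:
jog_arm([
  [0,0,0,0,0,0,-1],
  [0,0,0,0,0,0,-1],
  [0,0,0,0,0,0,-1],
])

```text
time_s: 5.35
ee_pos: [0.5352, 0.2497, 0.0095]
eef_rot: [3.142, -0.0, 1.601]
force: [-0.6, -0.8, 0.1]
grip_width: 0.0054
grip_force: 0.0
```

```bash
python3 - <<'E'
from h import *
s=ctrl.camera("scene")[:,:,::-1]; cv2.imwrite("pics/s1full.png",s)
m=ctrl.camera_model("scene"); p=ctrl.get_obs()['ee_pos']; print(p, proj(m,[p,[.535,.2495,.021],[.535,.25,.005]]))
cv2.imwrite("pics/s1.png",np.clip(cv2.resize(s[170:320,250:450],(800,600),interpolation=cv2.INTER_CUBIC)*1.5,0,255).astype(np.uint8))
E
```

```text
[0.53511439 0.24966225 0.00946482] [[345.06798274 245.25620203]
 [345.3340356  242.80929091]
 [345.08748722 246.21435403]]
```

View pics/s1.png

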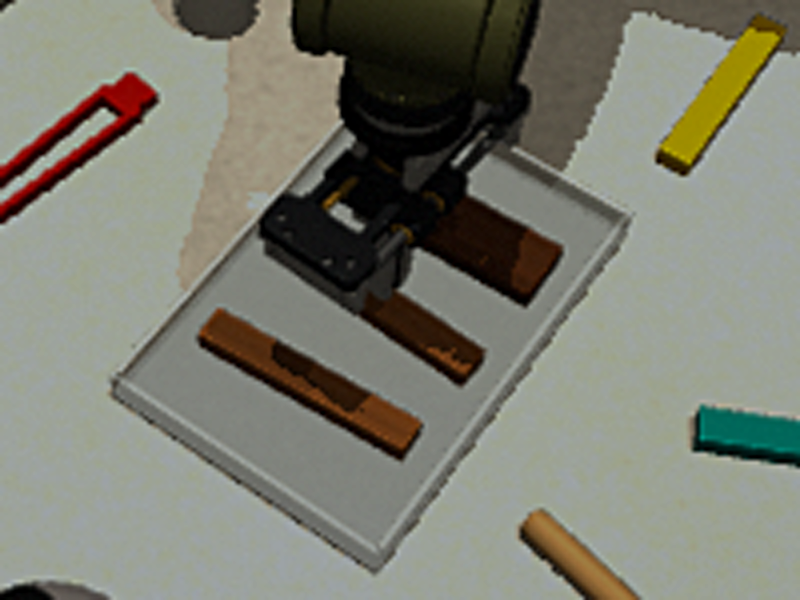

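The finger's near face meets its tip at v≈227. Given the pad width, that puts the real tips about 10–20 mm higher than the reported TCP, so the fingers are closing just above the slat. I'll open and go down in small steps while watching force.

Call:
jog_arm([
  [0,0,-0.004,0,0,0,0.06],
  [0,0,0,0,0,0,0.06],
  [0,0,0,0,0,0,0.06],
  [0,0,0,0,0,0,0.06],
  [0,0,0,0,0,0,0.06],
])

```text
time_s: 5.9
ee_pos: [0.5351, 0.2496, 0.0134]
eef_rot: [-3.142, 0.0, 1.601]
force: [0.2, -0.3, 0.9]
grip_width: 0.0384
grip_force: 0.0
```

Call:
jog_arm([
  [0,0,0,0,0,0,0.06],
  [0,0,0,0,0,0,0.06],
  [0,0,0.004,0,0,0,0.06],
  [0,0,0.003,0,0,0,0.06],
  [0,0,0,0,0,0,0.06],
])

```text
time_s: 6.4
ee_pos: [0.5348, 0.2495, 0.0057]
eef_rot: [-3.141, 0.0, 1.601]
force: [-0.7, -0.4, 0.8]
grip_width: 0.05
grip_force: 0.0
```

Call:
jog_arm([
  [0,0,0.003,0,0,0,0.06],
  [0,0,0,0,0,0,0.06],
])

```text
time_s: 6.6
ee_pos: [0.5349, 0.2496, 0.003]
eef_rot: [-3.141, 0.0, 1.601]
force: [-0.0, -0.9, -0.1]
grip_width: 0.05
grip_force: 0.0
```

TCP reads 3 mm, below the tray floor, with no contact force. That confirms the offset, so I continue.

Call:
jog_arm([
  [0,0,0.003,0,0,0,0.06],
  [0,0,0,0,0,0,0.06],
])

```text
time_s: 6.8
ee_pos: [0.535, 0.2496, 0.0001]
eef_rot: [-3.141, 0.0, 1.601]
force: [-0.6, -0.1, -0.2]
grip_width: 0.0499
grip_force: 0.0
```

Call:
jog_arm([
  [0,0,0.003,0,0,0,0.06],
  [0,0,0,0,0,0,0.06],
])

```text
time_s: 7.0
ee_pos: [0.535, 0.2496, -0.0029]
eef_rot: [-3.141, 0.0, 1.601]
force: [-0.8, 0.9, -0.2]
grip_width: 0.0499
grip_force: 0.0
```

Call:
jog_arm([
  [0,0,0.002,0,0,0,0.06],
  [0,0,0,0,0,0,0.06],
])

```text
time_s: 7.2
ee_pos: [0.535, 0.2496, -0.0048]
eef_rot: [-3.141, 0.0, 1.601]
force: [-0.5, -0.0, 0.6]
grip_width: 0.0496
grip_force: 0.0
```

Call:
jog_arm([
  [0,0,0,0,0,0,-1],
  [0,0,0,0,0,0,-1],
  [0,0,0,0,0,0,-1],
  [0,0,0,0,0,0,-1],
  [0,0,0,0,0,0,-1],
])

```text
time_s: 7.7
ee_pos: [0.5352, 0.2497, -0.0045]
eef_rot: [3.141, -0.0, 1.601]
force: [-0.2, -1.1, 0.2]
grip_width: 0.0231
grip_force: 20.0
```

Call:
jog_arm([
  [0,0,0,0,0,0,-1],
])

```text
time_s: 7.8
ee_pos: [0.5352, 0.2497, -0.0045]
eef_rot: [3.141, -0.0, 1.601]
force: [-0.7, -0.8, 0.9]
grip_width: 0.0234
grip_force: 20.0
```

The slat is gripped at TCP −4.5 mm, so the underside sits 9.5 mm above the reported TCP. I'll lift and refine the stand pose from the stored top image.

Call:
jog_arm([
  [0,0,-0.01,0,0,0,-1],
  [0,0,-0.03,0,0,0,-1],
  [0,0,-0.045,0,0,0,-1],
  [0,0,-0.045,0,0,0,-1],
  [0,0,-0.02,0,0,0,-1],
])

```text
time_s: 8.3
ee_pos: [0.5362, 0.2501, 0.1507]
eef_rot: [3.136, -0.002, 1.601]
force: [0.2, 0.4, -0.9]
grip_width: 0.0234
grip_force: 20.0
```

```bash
python3 - <<'E'
from h import *
from scipy.optimize import least_squares
im=cv2.imread("pics/top0.png"); m=ctrl.camera_model("top")
hsv=cv2.cvtColor(im,cv2.COLOR_BGR2HSV); H,S,V=[hsv[...,i].astype(int) for i in range(3)]
w=np.zeros(H.shape,bool); w[155:252,405:502]=1
print("bg",hsv[158,410],hsv[248,498])
plate=w&((V<150)|(S>60)); print([r for r in rect(m,plate,.01)])
# model: silhouette of saturated runner = hull of projected box; match red+wood masks centroid/extent
def hull(P): 
    k=np.zeros(H.shape,np.uint8); cv2.fillConvexPoly(k,cv2.convexHull((proj(m,P)*16).astype(np.int32)),1,shift=4); return k
def box(x,y,a,cx,cy,lx,ly,z0,z1):
    P=np.array([[cx+i*lx/2,cy+j*ly/2] for i in(-1,1) for j in(-1,1)]); c,s=np.cos(a),np.sin(a)
    Q=P@np.array([[c,s],[-s,c]])+[x,y]; return np.vstack([np.c_[Q,np.full(4,z)] for z in(z0,z1)])
for n,mask,f in(("runners",w&(S>90),lambda p:hull(box(*p,0,50,.15,.02,.01,.026))|hull(box(*p,0,-50e-3,.15,.02,.01,.026))|hull(box(*p,0,50e-3,.15,.02,.01,.026))),("plate",plate,lambda p:hull(box(*p,0,0,.18,.18,0,.01)))):
    best=min((int((f((x,y,a))^mask.astype(np.uint8)).sum()),x,y,a) for x in np.arange(.484,.498,.001) for y in np.arange(-.214,-.200,.001) for a in np.arange(0,.041,.01)); print(n,best)
print(ctrl.get_obs()['ee_pos'],ctrl.get_obs()['grip_width'])
E
```

```text
bg [105   7 154] [ 75   3 152]
[(array([452., 205.]), 490.1, -206.4, 186.7, 182.4, -88.5)]
runners (165, np.float64(0.49), np.float64(-0.21), np.float64(0.03))
plate (64, np.float64(0.49), np.float64(-0.208), np.float64(0.02))
[0.53621579 0.25013067 0.15070683] 0.023370513688154716<stdin>:10: RuntimeWarning: invalid value encountered in cast
```

Stand estimate: (0.490, −0.208), yaw 0.025. I'll carry the slat to (0.535, −0.207).

Call:
jog_arm([
  [-0.037,-0.001,0,0,0,0,-1],
  [-0.046,-0.0014,0,0,0,0,-1],
  [-0.046,-0.0014,0,0,0,0,-1],
  [-0.046,-0.0014,0,0,0,0,-1],
  [-0.046,-0.0014,0,0,0,0,-1],
])

```text
time_s: 8.8
ee_pos: [0.5349, 0.0269, 0.1463]
eef_rot: [3.141, 0.0, 1.601]
force: [0.2, -0.2, -0.7]
grip_width: 0.0229
grip_force: 20.0
```

Call:
jog_arm([
  [-0.046,-0.0014,0,0,0,0,-1],
  [-0.046,-0.0014,0,0,0,0,-1],
  [-0.046,-0.0014,0,0,0,0,-1],
  [-0.046,-0.0014,0,0,0,0,-1],
  [-0.046,-0.0014,0,0,0,0,-1],
])

```text
time_s: 9.3
ee_pos: [0.5347, -0.2034, 0.1464]
eef_rot: [3.141, 0.0, 1.601]
force: [0.9, -0.3, -0.8]
grip_width: 0.0234
grip_force: 20.0
```

Call:
jog_arm([
  [0,0,0.03,0,0,0,-1],
  [0,0,0.03,0,0,0,-1],
  [0,0,0,0,0,0,-1],
  [0,0,0,0,0,0,-1],
])

```text
time_s: 9.7
ee_pos: [0.5353, -0.2015, 0.0866]
eef_rot: [3.141, 0.0, 1.601]
force: [0.6, -0.5, 0.5]
grip_width: 0.0232
grip_force: 20.0
```

```bash
python3 - <<'E'
from h import *
o=ctrl.get_obs(); print(o['time_s'],o['ee_pos'],o['eef_rot'],o['grip_width'])
m=ctrl.camera_model("wrist"); im=ctrl.camera("wrist"); cv2.imwrite("pics/w2.png",im[:,:,::-1]); np.save("w2.npy",m,allow_pickle=True)
cv2.imwrite("pics/t2.png",ctrl.camera("top")[:,:,::-1])
E
```

```text
9.7 [ 0.53529675 -0.20147317  0.08659973] [3.14140381e+00 7.59045978e-05 1.60099156e+00] 0.023188989970801863
```

View pics/w2.png

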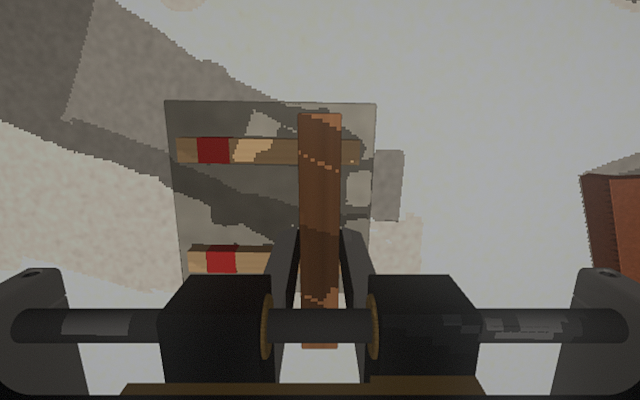

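The slat is held level and square, centred at about (319,230). Both x=−45 bands are visible at (213,150) and (220,258). I'll check the stand pose and the slat's position in the hand.

```bash
python3 - <<'E'
from h import *
m=np.load("w2.npy",allow_pickle=True).item(); im=cv2.imread("pics/w2.png")
hsv=cv2.cvtColor(im,cv2.COLOR_BGR2HSV); H,S=hsv[...,0].astype(int),hsv[...,1].astype(int)
red=((H<8)|(H>172))&(S>180); red[:, 260:]=0
for r in rect(m,red,.026): print(r)
print("expected bands", [(.490-.045-np.sin(.025)*y, -.208-.045*.025+y) for y in(.05,-.05)])
print("slat ends", unproj(m,[(320,113),(319,348)],.112), "plate corners",unproj(m,[(165,101),(376,104)],.010))
E
```

```text
(array([221., 261.]), 448.3, -257.5, 25.4, 22.7, 0.9)
(array([213., 150.]), 446.8, -158.4, 24.9, 20.3, 1.7)
expected bands [(np.float64(0.4437501302042644), -0.15912499999999996), (np.float64(0.4462498697957356), -0.259125)]
slat ends [[ 0.53346717 -0.12687687  0.112     ]
 [ 0.53737113 -0.2753537   0.112     ]] plate corners [[ 0.40410504 -0.12106542  0.01      ]
 [ 0.5804388  -0.11818156  0.01      ]]
```

Call:
jog_arm([
  [-0.005,0.0015,0.02,0,0,0,-1],
  [0,0,0.02,0,0,0,-1],
  [0,0,0.017,0,0,0,-1],
  [0,0,0.008,0,0,0,-1],
  [0,0,0,0,0,0,-1],
])

```text
time_s: 10.3
ee_pos: [0.5369, -0.2064, 0.0208]
eef_rot: [-3.142, 0.0, 1.601]
force: [-0.3, -0.7, -0.8]
grip_width: 0.0234
grip_force: 20.0
```

Call:
jog_arm([
  [0,0,0.003,0,0,0,-1],
  [0,0,0,0,0,0,-1],
])

```text
time_s: 10.5
ee_pos: [0.5371, -0.2066, 0.0182]
eef_rot: [3.141, 0.001, 1.601]
force: [-0.9, 0.2, -0.4]
grip_width: 0.0235
grip_force: 20.0
```

Call:
jog_arm([
  [0,0,0.0015,0,0,0,-1],
  [0,0,0,0,0,0,-1],
])

```text
time_s: 10.7
ee_pos: [0.5371, -0.2067, 0.0165]
eef_rot: [3.141, 0.0, 1.601]
force: [0.3, 0.3, 1.7]
grip_width: 0.0234
grip_force: 20.0
```

Call:
jog_arm([
  [0,0,0.001,0,0,0,-1],
  [0,0,0,0,0,0,-1],
])

```text
time_s: 10.9
ee_pos: [0.5372, -0.2067, 0.0164]
eef_rot: [3.14, 0.001, 1.601]
force: [-4.6, 2.4, 12.7]
grip_width: 0.0225
grip_force: 20.0
```

Contact on the runners (12.7 N). Release, rise, and return for the far slat.

Call:
jog_arm([
  [0,0,-0.001,0,0,0,-0.2],
  [0,0,0,0,0,0,0.06],
  [0,0,0,0,0,0,0.06],
  [0,0,0,0,0,0,0.06],
  [0,0,-0.005,0,0,0,0.06],
])

```text
time_s: 11.4
ee_pos: [0.5363, -0.2063, 0.0205]
eef_rot: [-3.14, -0.001, 1.601]
force: [-0.1, -0.5, 0.2]
grip_width: 0.0498
grip_force: 0.0
```

Call:
jog_arm([
  [0,0,-0.02,0,0,0,0.06],
  [0,0,-0.045,0,0,0,0.06],
  [0,0,-0.045,0,0,0,0.06],
  [0.0457,0.0088,-0.01,0,0,0,0.06],
  [0.0457,0.0088,0,0,0,0,0.06],
])

```text
time_s: 11.9
ee_pos: [0.5524, -0.1144, 0.1438]
eef_rot: [3.137, 0.001, 1.598]
force: [0.8, 0.3, -0.3]
grip_width: 0.0497
grip_force: 0.0
```

Call:
jog_arm([
  [0.0457,0.0088,0,0,0,0,0.06],
  [0.0457,0.0088,0,0,0,0,0.06],
  [0.0457,0.0088,0,0,0,0,0.06],
  [0.0457,0.0088,0,0,0,0,0.06],
  [0.0457,0.0088,0,0,0,0,0.06],
])

```text
time_s: 12.4
ee_pos: [0.5887, 0.1171, 0.1414]
eef_rot: [3.141, -0.0, 1.601]
force: [-0.3, 0.2, -1.1]
grip_width: 0.0498
grip_force: 0.0
```

Call:
jog_arm([
  [0.0457,0.0088,0,0,0,0,0.06],
  [0.0457,0.0088,0,0,0,0,0.06],
  [0.0457,0.0088,0,0,0,0,0.06],
  [0,0,0,0,0,-0.116,0.06],
  [0,0,0,0,0,0,0.06],
])

```text
time_s: 12.9
ee_pos: [0.6106, 0.254, 0.1407]
eef_rot: [-3.141, 0.0, 1.721]
force: [0.6, 0.0, -0.7]
grip_width: 0.0497
grip_force: 0.0
```

```bash
python3 - <<'E'
from h import *
o=ctrl.get_obs(); print(o['time_s'],o['ee_pos'],o['eef_rot'],o['grip_width'])
m=ctrl.camera_model("top"); im=ctrl.camera("top")[:,:,::-1].copy(); cv2.imwrite("pics/t3.png",im)
hsv=cv2.cvtColor(im,cv2.COLOR_BGR2HSV); H,S,V=[hsv[...,i].astype(int) for i in range(3)]
w=np.zeros(H.shape,bool); w[155:252,405:502]=1
for r in rect(m,cv2.morphologyEx((w&(S>100)&(H>8)&(V<128)).astype(np.uint8),cv2.MORPH_OPEN,np.ones((3,3))),.042): print(r)
E
```

```text
12.9 [0.61064168 0.25397463 0.14067133] [-3.14103016e+00  1.89459916e-04  1.72062162e+00] 0.04966454954467817
```

```bash
python3 - <<'E'
from h import *
im=cv2.imread("pics/t3.png");hsv=cv2.cvtColor(im,cv2.COLOR_BGR2HSV)
m=ctrl.camera_model("top"); p=proj(m,[[.537,-.207,.042]])[0].round().astype(int); print(p)
for dx in(-30,-15,0,15,30): print([hsv[y,p[0]+dx].tolist() for y in range(p[1]-9,p[1]+10,3)])
E
```

```text
[458 183]
[[19, 84, 64], [16, 81, 66], [15, 154, 146], [12, 159, 136], [13, 160, 145], [13, 164, 104], [18, 64, 72]]
[[20, 42, 145], [19, 41, 148], [14, 153, 145], [13, 160, 132], [13, 162, 142], [12, 163, 100], [19, 41, 130]]
[[18, 41, 144], [19, 42, 145], [15, 152, 144], [12, 160, 131], [13, 160, 140], [12, 162, 107], [19, 42, 150]]
[[16, 120, 174], [16, 122, 153], [15, 151, 145], [13, 160, 131], [13, 161, 138], [13, 163, 105], [15, 121, 156]]
[[18, 43, 138], [20, 42, 140], [14, 153, 148], [12, 162, 134], [13, 161, 136], [12, 135, 117], [19, 42, 150]]
```

Slat 1 is where expected (top face rows 180–187; predicted centre is 183). Now descend on the far slat.

Call:
jog_arm([
  [-0.001,0,0.04,0,0,0,0.06],
  [0,0,0.04,0,0,0,0.06],
  [0,0,0.035,0,0,0,0.06],
  [0,0,0.015,0,0,0,0.06],
  [0,0,0,0,0,0,0.06],
])

```text
time_s: 13.45
ee_pos: [0.6105, 0.2509, 0.0096]
eef_rot: [-3.139, 0.001, 1.714]
force: [-0.0, -0.2, -0.7]
grip_width: 0.05
grip_force: 0.0
```

Call:
jog_arm([
  [0,0,0.008,0,0,0,0.06],
  [0,0,0.006,0,0,0,0.06],
  [0,0,0,0,0,0,0.06],
])

```text
time_s: 13.75
ee_pos: [0.6112, 0.252, -0.0028]
eef_rot: [3.141, -0.0, 1.716]
force: [0.3, -0.5, -0.3]
grip_width: 0.0497
grip_force: 0.0
```

Call:
jog_arm([
  [0,0,0.0015,0,0,0,0.06],
  [0,0,0,0,0,0,-1],
  [0,0,0,0,0,0,-1],
  [0,0,0,0,0,0,-1],
  [0,0,0,0,0,0,-1],
])

```text
time_s: 14.25
ee_pos: [0.6112, 0.252, -0.0044]
eef_rot: [3.141, -0.0, 1.717]
force: [0.2, -0.5, 1.3]
grip_width: 0.0231
grip_force: 20.0
```

Call:
jog_arm([
  [0,0,0,0,0,0,-1],
  [0,0,0,0,0,0,-1],
])

```text
time_s: 14.45
ee_pos: [0.6112, 0.252, -0.0044]
eef_rot: [3.141, -0.0, 1.717]
force: [-0.4, -0.1, 1.3]
grip_width: 0.0234
grip_force: 20.0
```

Call:
jog_arm([
  [0,0,-0.01,0,0,0,-1],
  [0,0,-0.03,0,0,0,-1],
  [0,0,-0.045,0,0,0,-1],
  [0,0,-0.045,0,0,0,-1],
  [0,0,-0.02,0,0,0.124,-1],
])

```text
time_s: 14.95
ee_pos: [0.6122, 0.2524, 0.1511]
eef_rot: [3.136, -0.002, 1.592]
force: [-0.0, -0.0, -0.6]
grip_width: 0.0233
grip_force: 20.0
```

Call:
jog_arm([
  [-0.0457,-0.0174,0,0,0,0,-1],
  [-0.0457,-0.0174,0,0,0,0,-1],
  [-0.0457,-0.0174,0,0,0,0,-1],
  [-0.0457,-0.0174,0,0,0,0,-1],
  [-0.0457,-0.0174,0,0,0,0,-1],
])

```text
time_s: 15.45
ee_pos: [0.5282, 0.02, 0.1463]
eef_rot: [3.141, 0.0, 1.593]
force: [1.0, -0.1, -0.5]
grip_width: 0.0233
grip_force: 20.0
```

Call:
jog_arm([
  [-0.0457,-0.0174,0,0,0,0,-1],
  [-0.0457,-0.0174,0,0,0,0,-1],
  [-0.0457,-0.0174,0,0,0,0,-1],
  [-0.0457,-0.0174,0,0,0,0,-1],
  [-0.0457,-0.0174,0,0,0,0,-1],
])

```text
time_s: 15.95
ee_pos: [0.4463, -0.2105, 0.1464]
eef_rot: [3.141, 0.001, 1.593]
force: [1.8, -1.3, -0.5]
grip_width: 0.0235
grip_force: 20.0
```

Call:
jog_arm([
  [0,0,0.03,0,0,0,-1],
  [0,0,0.03,0,0,0,-1],
  [0,0,0,0,0,0,-1],
  [0,0,0,0,0,0,-1],
])

```text
time_s: 16.35
ee_pos: [0.4475, -0.2088, 0.0865]
eef_rot: [3.141, 0.0, 1.593]
force: [0.1, 1.1, 0.5]
grip_width: 0.023
grip_force: 20.0
```

```bash
python3 - <<'E'
from h import *
o=ctrl.get_obs(); print(o['time_s'],o['ee_pos'],o['eef_rot'],o['grip_width'])
m=ctrl.camera_model("wrist"); im=ctrl.camera("wrist")[:,:,::-1].copy(); cv2.imwrite("pics/w4.png",im); np.save("w4.npy",m,allow_pickle=True)
hsv=cv2.cvtColor(im,cv2.COLOR_BGR2HSV); H,S=hsv[...,0].astype(int),hsv[...,1].astype(int)
b=(H>8)&(H<16)&(S>140); b=cv2.morphologyEx(b.astype(np.uint8),cv2.MORPH_OPEN,np.ones((3,3)))
z=o['ee_pos'][2]
print("held",rect(m,b,z+.0255)); print("slat1",rect(m,b,.042))
print("red",rect(m,((H<8)|(H>172))&(S>180),.026))
m=ctrl.camera_model("top"); im=cv2.imread("pics/t3.png"); hsv=cv2.cvtColor(im,cv2.COLOR_BGR2HSV); H,S=hsv[...,0].astype(int),hsv[...,1].astype(int)
w=np.zeros(H.shape,bool); w[155:252,405:502]=1
print("top slat1",rect(m,cv2.morphologyEx((w&(H>9)&(H<17)&(S>140)).astype(np.uint8),cv2.MORPH_OPEN,np.ones((3,3))),.042))
E
```

```text
16.35 [ 0.4474847  -0.2087605   0.08653243] [3.14140078e+00 8.38622845e-05 1.59302649e+00] 0.02296733011335713
held []
slat1 []
red []
top slat1 [(array([456., 184.]), 535.0, -204.6, 150.5, 23.0, -88.3)]
```

View pics/w4.png

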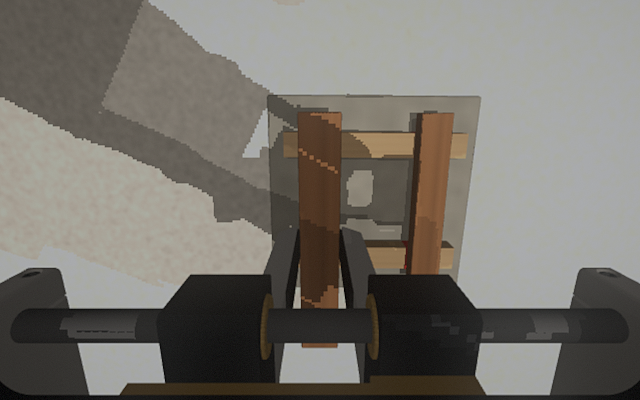

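Slat 1 lies flat and square at (434,190), covering its bands. Slat 2 is held at (319,230) over the other pair. Top camera puts slat 1 within ~2 mm of target. Lower slat 2.

Call:
jog_arm([
  [0,0,0.02,0,0,0,-1],
  [0,0,0.02,0,0,0,-1],
  [0,0,0.017,0,0,0,-1],
  [0,0,0.008,0,0,0,-1],
  [0,0,0,0,0,0,-1],
])

```text
time_s: 16.9
ee_pos: [0.4475, -0.2087, 0.0209]
eef_rot: [3.141, 0.0, 1.593]
force: [-0.3, -0.0, -0.6]
grip_width: 0.0236
grip_force: 20.0
```

Call:
jog_arm([
  [0,0,0.003,0,0,0,-1],
  [0,0,0.0015,0,0,0,-1],
  [0,0,0,0,0,0,-1],
])

```text
time_s: 17.2
ee_pos: [0.4476, -0.209, 0.0166]
eef_rot: [3.141, 0.001, 1.593]
force: [0.6, 0.4, 0.6]
grip_width: 0.0235
grip_force: 20.0
```

Call:
jog_arm([
  [0,0,0.0007,0,0,0,-1],
  [0,0,0,0,0,0,-0.2],
  [0,0,0,0,0,0,0.06],
  [0,0,0,0,0,0,0.06],
  [0,0,0,0,0,0,0.06],
])

```text
time_s: 17.7
ee_pos: [0.4472, -0.2088, 0.0152]
eef_rot: [-3.141, -0.0, 1.593]
force: [0.5, 0.1, -0.8]
grip_width: 0.0487
grip_force: 0.0
```

Call:
jog_arm([
  [0,0,-0.01,0,0,0,0.06],
  [0,0,-0.045,0,0,0,0.06],
  [0,0,-0.045,0,0,0,0.06],
  [0.0452,0.0022,-0.03,0,0,0,0.06],
  [0.0452,0.0022,0,0,0,0,0.06],
])

```text
time_s: 18.2
ee_pos: [0.4509, -0.122, 0.1473]
eef_rot: [3.135, 0.002, 1.59]
force: [1.1, 1.4, -1.0]
grip_width: 0.05
grip_force: 0.0
```

Call:
jog_arm([
  [0.0452,0.0022,0,0,0,0,0.06],
  [0.0452,0.0022,0,0,0,0,0.53],
  [0.0452,0.0022,0,0,0,0,0.53],
  [0.0452,0.0022,0,0,0,0,0.53],
  [0.0452,0.0022,0,0,0,0,0.53],
])

```text
time_s: 18.7
ee_pos: [0.4553, 0.1062, 0.1438]
eef_rot: [3.141, -0.0, 1.593]
force: [0.7, -0.3, 0.5]
grip_width: 0.0715
grip_force: 0.0
```

Call:
jog_arm([
  [0.0452,0.0022,0,0,0,0,0.53],
  [0.0452,0.0022,0,0,0,0,0.53],
  [0.0452,0.0022,0,0,0,0,0.53],
  [0,0,0,0,0,-0.089,0.53],
  [0,0,0,0,0,0,0.53],
])

```text
time_s: 19.2
ee_pos: [0.4588, 0.2409, 0.1432]
eef_rot: [-3.142, 0.0, 1.685]
force: [-0.3, -0.3, -0.5]
grip_width: 0.0722
grip_force: 0.0
```

```bash
python3 - <<'E'
from h import *
o=ctrl.get_obs(); print(o['time_s'],o['ee_pos'],o['eef_rot'],o['grip_width'])
mw=ctrl.camera_model("wrist"); im=ctrl.camera("wrist")[:,:,::-1].copy(); cv2.imwrite("pics/w5.png",im)
hsv=cv2.cvtColor(im,cv2.COLOR_BGR2HSV); S=hsv[...,1].astype(int)
b=(S>85); b[:,:200]=0;b[:,440:]=0; b[225:]=0
for r in rect(mw,cv2.morphologyEx(b.astype(np.uint8),cv2.MORPH_CLOSE,np.ones((9,9))),.021): print("ledge(w)",r)
m=ctrl.camera_model("top"); im=ctrl.camera("top")[:,:,::-1].copy(); cv2.imwrite("pics/t5.png",im)
hsv=cv2.cvtColor(im,cv2.COLOR_BGR2HSV); H,S=hsv[...,0].astype(int),hsv[...,1].astype(int)
w=np.zeros(H.shape,bool); w[155:252,405:502]=1
for r in rect(m,cv2.morphologyEx((w&(H>9)&(H<17)&(S>140)).astype(np.uint8),cv2.MORPH_OPEN,np.ones((3,3))),.042): print("top slats",r)
print("slats expected (top stand .490,-.208): .535/-.207  .445/-.209")
E
```

```text
19.2 [0.45880076 0.24090575 0.14324089] [-3.14152104e+00  1.01542349e-04  1.68544671e+00] 0.07218396467005808
ledge(w) (array([319., 167.]), 457.0, 258.8, 117.3, 44.4, -83.7)
top slats (array([457., 223.]), 445.7, -206.1, 146.8, 25.5, -89.7)
top slats (array([456., 184.]), 535.0, -204.6, 150.5, 23.0, -88.3)
slats expected (top stand .490,-.208): .535/-.207  .445/-.209
```

Both slats are within about 2–3 mm of target. The ledge centre is about (0.459, 0.243), yaw matched. Descend and grip.

Call:
jog_arm([
  [0.002,0,0.04,0,0,0,0.53],
  [0,0,0.04,0,0,0,0.53],
  [0,0,0.035,0,0,0,0.53],
  [0,0,0.017,0,0,0,0.53],
  [0,0,0,0,0,0,0.53],
])

```text
time_s: 19.8
ee_pos: [0.458, 0.2406, 0.0091]
eef_rot: [-3.138, 0.001, 1.679]
force: [-0.2, 0.0, 0.3]
grip_width: 0.0719
grip_force: 0.0
```

Call:
jog_arm([
  [0,0,0.008,0,0,0,0.53],
  [0,0,0.006,0,0,0,0.53],
  [0,0,0,0,0,0,0.53],
])

```text
time_s: 20.1
ee_pos: [0.459, 0.2419, -0.0031]
eef_rot: [3.141, -0.0, 1.681]
force: [0.0, -0.1, 0.8]
grip_width: 0.0716
grip_force: 0.0
```

Call:
jog_arm([
  [0.001,0,0.0015,0,0,0,0.53],
  [0,0,0,0,0,0,-1],
  [0,0,0,0,0,0,-1],
  [0,0,0,0,0,0,-1],
  [0,0,0,0,0,0,-1],
], squeeze=25)

```text
time_s: 20.6
ee_pos: [0.4589, 0.2431, -0.0045]
eef_rot: [3.141, -0.0, 1.682]
force: [-0.7, -0.0, 2.0]
grip_width: 0.0454
grip_force: 25.0
```

Call:
jog_arm([
  [0,0,0,0,0,0,-1],
  [0,0,0,0,0,0,-1],
])

```text
time_s: 20.8
ee_pos: [0.4589, 0.243, -0.0045]
eef_rot: [3.141, -0.0, 1.682]
force: [1.1, 0.5, 1.3]
grip_width: 0.045
grip_force: 25.0
```

Call:
jog_arm([
  [0,0,-0.01,0,0,0,-1],
  [0,0,-0.03,0,0,0,-1],
  [0,0,-0.045,0,0,0,-1],
  [0,0,-0.045,0,0,0,-1],
  [0,0,-0.03,0,0,0,-1],
])

```text
time_s: 21.3
ee_pos: [0.4592, 0.2432, 0.1592]
eef_rot: [3.138, -0.001, 1.682]
force: [-0.3, -0.1, -1.9]
grip_width: 0.0451
grip_force: 25.0
```

Call:
jog_arm([
  [0,0,0,0,0,0.1385,-1],
  [0,0,0,0,0,0.1385,-1],
  [0,0,0,0,0,0.1385,-1],
  [0,0,0,0,0,0.1385,-1],
  [0,0,0,0,0,0.1385,-1],
])

```text
time_s: 21.8
ee_pos: [0.4587, 0.2429, 0.156]
eef_rot: [3.141, -0.0, 0.984]
force: [0.2, 0.1, -1.3]
grip_width: 0.0451
grip_force: 25.0
```

Call:
jog_arm([
  [0,0,0,0,0,0.1385,-1],
  [0,0,0,0,0,0.1385,-1],
  [0,0,0,0,0,0.1385,-1],
  [0,0,0,0,0,0.1385,-1],
  [0,0,0,0,0,0.1385,-1],
])

```text
time_s: 22.3
ee_pos: [0.4587, 0.2429, 0.156]
eef_rot: [3.142, -0.0, 0.291]
force: [0.3, -1.0, -0.7]
grip_width: 0.0454
grip_force: 25.0
```

Call:
jog_arm([
  [0,0,0,0,0,0.1385,-1],
  [0,0,0,0,0,0.1385,-1],
  [0,0,0,0,0,0,-1],
])

```text
time_s: 22.6
ee_pos: [0.4588, 0.2429, 0.1559]
eef_rot: [-3.142, -0.0, 0.017]
force: [0.1, 0.3, -0.2]
grip_width: 0.0454
grip_force: 25.0
```

Call:
jog_arm([
  [0.0024,0.0451,0,0,0,0,-1],
  [0.0024,0.0451,0,0,0,0,-1],
  [0.0024,0.0451,0,0,0,0,-1],
  [0.0024,0.0451,0,0,0,0,-1],
  [0.0024,0.0451,0,0,0,0,-1],
])

```text
time_s: 23.1
ee_pos: [0.4751, 0.0161, 0.1559]
eef_rot: [3.142, -0.001, 0.025]
force: [1.4, -0.1, -0.0]
grip_width: 0.045
grip_force: 25.0
```

Call:
jog_arm([
  [0.0024,0.0451,0,0,0,0,-1],
  [0.0024,0.0451,0,0,0,0,-1],
  [0.0024,0.0451,0,0,0,0,-1],
  [0.0024,0.0451,0,0,0,0,-1],
  [0.0024,0.0451,0,0,0,0,-1],
])

```text
time_s: 23.6
ee_pos: [0.4915, -0.2093, 0.1559]
eef_rot: [3.141, -0.0, 0.025]
force: [0.8, 0.2, 0.1]
grip_width: 0.0453
grip_force: 25.0
```

Call:
jog_arm([
  [0,0,0.03,0,0,0,-1],
  [0,0,0.03,0,0,0,-1],
  [0,0,0.02,0,0,0,-1],
  [0,0,0,0,0,0,-1],
  [0,0,0,0,0,0,-1],
])

```text
time_s: 24.1
ee_pos: [0.492, -0.2075, 0.0763]
eef_rot: [3.141, -0.0, 0.022]
force: [0.9, -1.1, -0.4]
grip_width: 0.045
grip_force: 25.0
```

Call:
jog_arm([
  [0,0,0.02,0,0,0,-1],
  [0,0,0.012,0,0,0,-1],
  [0,0,0.007,0,0,0,-1],
  [0,0,0,0,0,0,-1],
  [0,0,0,0,0,0,-1],
])

```text
time_s: 24.6
ee_pos: [0.4921, -0.2076, 0.0371]
eef_rot: [3.141, -0.001, 0.02]
force: [-0.1, 0.6, -0.1]
grip_width: 0.0452
grip_force: 25.0
```

Call:
jog_arm([
  [0,0,0.003,0,0,0,-1],
  [0,0,0.001,0,0,0,-1],
  [0,0,0,0,0,0,-1],
])

```text
time_s: 24.9
ee_pos: [0.4919, -0.2075, 0.0325]
eef_rot: [3.141, -0.0, 0.02]
force: [0.7, -0.2, -0.6]
grip_width: 0.0452
grip_force: 25.0
```

Call:
jog_arm([
  [0,0,0.0007,0,0,0,-1],
  [0,0,0,0,0,0,-1],
])

```text
time_s: 25.1
ee_pos: [0.4919, -0.2075, 0.0324]
eef_rot: [3.141, -0.0, 0.02]
force: [-4.0, 1.0, 8.1]
grip_width: 0.0452
grip_force: 25.0
```

Ledge in contact (8 N). Release and retreat.

Call:
jog_arm([
  [0,0,-0.0005,0,0,0,0.2],
  [0,0,0,0,0,0,0.53],
  [0,0,0,0,0,0,0.53],
  [0,0,0,0,0,0,0.53],
  [0,0,0,0,0,0,0.53],
])

```text
time_s: 25.6
ee_pos: [0.4917, -0.2074, 0.0321]
eef_rot: [-3.142, 0.0, 0.02]
force: [-0.7, -0.3, -1.1]
grip_width: 0.0716
grip_force: 0.0
```

Call:
jog_arm([
  [0,0,-0.02,0,0,0,0.53],
  [0,0,-0.045,0,0,0,0.53],
  [0,0,-0.045,0,0,0,0.53],
  [0,-0.045,-0.01,0,0,0,0.53],
  [0,-0.045,0,0,0,0,0.53],
])

```text
time_s: 26.1
ee_pos: [0.4906, -0.1172, 0.1543]
eef_rot: [3.14, -0.004, 0.018]
force: [0.8, 0.8, -0.6]
grip_width: 0.0721
grip_force: 0.0
```

Call:
jog_arm([
  [0,-0.045,0,0,0,0,0.53],
  [0,-0.045,0,0,0,0,0.53],
  [0,-0.045,0,0,0,0,0.53],
  [0,-0.045,0,0,0,0,0.53],
  [0,-0.045,0,0,0,0,0.53],
])

```text
time_s: 26.6
ee_pos: [0.4852, 0.1093, 0.1523]
eef_rot: [-3.142, -0.0, 0.02]
force: [0.4, -0.2, 0.6]
grip_width: 0.0716
grip_force: 0.0
```

Call:
jog_arm([
  [0,-0.045,0,0,0,0,0.53],
  [0,-0.03,0,0,0,0,0.53],
  [0,0,0,0,0,0,0.53],
  [0,0,0,0,0,0,0.53],
])

```text
time_s: 27.0
ee_pos: [0.4839, 0.1827, 0.152]
eef_rot: [3.141, 0.0, 0.021]
force: [0.2, 0.6, 0.9]
grip_width: 0.0716
grip_force: 0.0
```

```bash
python3 - <<'E'
from h import *
o=ctrl.get_obs(); print(o['time_s'],o['ee_pos'],o['force'])
m=ctrl.camera_model("top"); im=ctrl.camera("top")[:,:,::-1].copy()
s=ctrl.camera("scene")[:,:,::-1]
hsv=cv2.cvtColor(im,cv2.COLOR_BGR2HSV); H,S,V=[hsv[...,i].astype(int) for i in range(3)]
w=np.zeros(H.shape,bool); w[155:252,405:502]=1
b=w&(S>140)&(H>8)&(H<17)
for r in rect(m,cv2.morphologyEx((b&(V<105)).astype(np.uint8),cv2.MORPH_OPEN,np.ones((5,5))),.058): print("ledge",r)
cv2.imwrite("pics/end.png",np.hstack([cv2.resize(im[145:260,345:510],None,fx=2.4,fy=2.4),cv2.resize(s[100:215,170:335],None,fx=2.4,fy=2.4)]))
E
```

```text
27.0 [0.48385013 0.18265542 0.151974  ] [0.16922441 0.62642828 0.88912062]
ledge (array([460., 204.]), 489.9, -205.8, 146.1, 51.1, 1.8)
```

View pics/end.png

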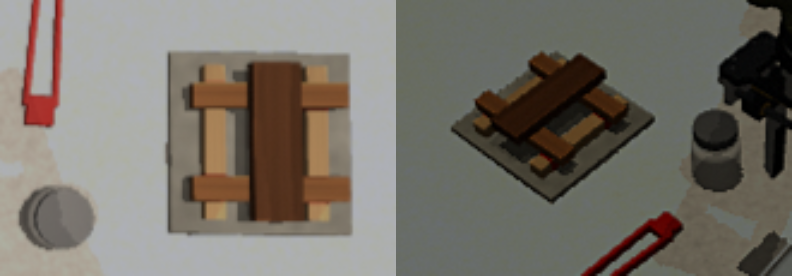

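The stack is complete: both slats sit square over the bands, with the ledge centred on top at (275,140). Measured ledge centre is (0.490, −0.206) against a stand centre of (0.490, −0.208). The cup and tong have not moved. Handing in.

```bash
python3 -c "
from station import ctrl
print(ctrl.hand_in())"
```

```text
the job is handed in; nothing more can be done
None
```

The basking stack is built and handed in at about 27 s: both slats lie over their bands and the ledge is on top, each within about 3 mm of centre by the cameras, with the cup and tong unmoved (I didn't recheck the dish); the hand-in returned no verdict.

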